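Slide the wax pot onto the heating place and hold its lid open

TASK

Slide the wax pot across the warming plate, without lifting it, from the resting place (single circle) to the middle of the heating place (concentric rings), keeping its lid shut. Then raise the lid by its bar to about 45 degrees and keep holding it there with the gripper so that I can drop wax in: finish while still holding the lid, with the pot still standing flat on the heating place. Leave everything else on the bench where it is.

Things in the scene. Friction and masses are not known exactly. Their poses are not given: they have to be found in the camera images.
- plate: Warming plate: a low steel slab fixed to the bench, 280 mm deep (its x) by 480 mm wide (its y), flat top 25 mm above the bench. Origin: centre of its underside. Its x axis points away from the robot, give or take the yaw.
- heat_place: The heating place: flush marking on the plate's top of four concentric dark rings, outermost 144 mm across. Origin: its centre, at the plate's top surface (z = 25 mm). It is 220 mm from the resting place along the plate's width, on either the left or the right.
- rest_place: The resting place: a flush marking of one single thin circle, 144 mm across, where the pot stands at the start. Origin: its centre, at the plate's top surface.
- pot: Wax pot: loose round aluminium saucepan, outside 130 mm across and 80 mm tall, about 0.78 kg plus a 0.13 kg lid, standing loose on the plate. Origin: centre of its underside; z up; its straight handle points along its -x, roughly towards the robot, and the lid's hinge is on its +x side.
- pot_grip (a point): A point on the pot's wooden handle to grip, 155 mm from the pot's axis along -x and 62 mm above its underside (87 mm above the bench): the handle there is 20 mm wide (across, pot's y) and 16 mm tall, runs from 88 to 212 mm from the pot's axis, and nothing else is within 25 mm beside it. Axes as the pot's.
- lid_hinge (a point): Centre of the lid's hinge line, which runs along the pot's y: 74 mm from the pot's axis along +x and 81 mm above the pot's underside. Axes as the pot's.
- lid_bar (a point): Middle of the lid's grip bar: a fixed round wooden bar, 10 mm thick, parallel to the hinge line, on two thin posts 80 mm apart, axis 45 mm above the lid's top face; 105 mm from the hinge line towards the handle and 50 mm above it (lid shut). It must turn in the fingers as the lid swings, or the gripper turn with it: a hard grip can tip the pot, 5 N is enough. The point turns with the lid.
- lid (a joint): Lid opening angle in rad: 0 shut, grows as the bar side rises about the hinge line, stop at 1.35. The lid is a 5 mm disc 134 mm across, 0.13 kg, on a free hinge with no stay or spring: let go anywhere, it falls shut by its weight. 45 degrees is 0.785.
- oil_bottle: Bystander, to be left alone: an amber glass bottle, 58 mm across and 150 mm tall, standing on the plate's far left corner. Origin: centre of its underside.
- varnish_can: Bystander, to be left alone: a can, 84 mm across and 100 mm tall, standing right of the plate. Origin: centre of its underside.
- stain_tin: Bystander, to be left alone: a small tin, 36 mm across and 32 mm tall, standing on the plate's far edge, midway. Origin: centre of its underside.
- wax_cake0: Bystander, to be left alone: a solid disc of wax, 54 mm across and 22 mm thick, lying on the bench left of the plate. Origin: centre of its underside.
- wax_cake1: Bystander, to be left alone: a second such wax disc. Origin: centre of its underside.
- bowl: Bystander, to be left alone: a turned wooden bowl, 130 mm across and 55 mm tall, right of the plate. Origin: centre of its underside.
- brush: Bystander, to be left alone: a finishing brush, 200 mm long, lying on the bench in front of the plate, under the reach of the pot's handle. Origin: its middle, on the underside.
- blank: Bystander, to be left alone: a wood block 80 x 80 x 50 mm, left of the plate. Origin: centre of its underside.

How it is judged:
On the way:
1. the pot stands centred on the heating place (within 20 mm), on the plate, with its lid shut (horizontal distance between pot and heat_place below 0.02 m and height (world z) of pot between 0.021 and 0.029 m and value of joint lid below 0.12 rad and linear speed of pot below 0.03 m/s), for 0.2 s.
At the end, for the whole second after the job is handed in: The pot stands flat and still on the plate, its centre within 20 mm of the heating place's centre; its lid is held still by the fingers (contact force over 0.3 N) at 45 degrees, give or take 8 degrees (horizontal distance between pot and heat_place below 0.02 m and height (world z) of pot between 0.021 and 0.029 m and angle between pot's own z axis and vertical below 0.07 rad and linear speed of pot below 0.02 m/s and value of joint lid between 0.646 and 0.925 rad and velocity of joint lid between -0.1 and 0.1 rad/s and contact force between the fingers and lid above 0.3 N); the arm keeps its last pose, push and grip.
It fails at once if the pot is lifted off the plate (its origin more than 12 mm above the plate's top) or tipped more than 15 degrees (height (world z) of pot above 0.037 m or angle between pot's own z axis and vertical above 0.26 rad).
It fails at once if the lid is opened (over 0.2 rad) while the pot is more than 30 mm off the heating place (value of joint lid above 0.2 rad and horizontal distance between pot and heat_place above 0.03 m).
It fails at once if a bystander (bottle, can, tin, wax discs, bowl, brush, block) is moved more than 30 mm (distance of any of oil_bottle, varnish_can, stain_tin, wax_cake0, wax_cake1, bowl, brush, blank from where it was at the start of the episode above 0.03 m).
It also fails if it takes over 56 s, if anything falls off the work surface, if the arm or the gripper's body presses on something with over 40 N, if the wrist force passes 120 N, or if a joint passes its speed limit or range.

ROBOT

A 6-joint arm with a two-finger parallel gripper is mounted at the origin on the work surface. World frame = base frame: x ahead of the robot, y to its left, z up, the work surface at z = 0. Lengths are in m, angles in rad, forces in N, time in s.
With the tool pointing down it reaches from about 0.275 to 0.975 m from the base axis. Payload 8.4 kg.
Tool frame: the origin (TCP) lies on the centre line of the jaws, within the pads' length; the fingertips stand 19 mm ahead of it and the grasp point (between the pads) is the TCP; z points along the fingers, y is the line along which they close (so a half turn about z gives the same grasp; the last joint's range is limited). The gripper opens to 92 mm and grips with 3 to 60 N. Pads are 20 mm wide; open, the fingers measure 128 mm over their backs; the gripper's body (75 mm by 189 mm) begins 69 mm behind the grasp point.
Start: joints at [1.175, 0.353, 1.633, -0, 1.155, -0.002], TCP at [0.24, 0.577, 0.234] pointing down, gripper open.
Joint ranges: [-2.63, 2.63], [-0.92, 2.1], [0.06, 2.66], [-1.3, 4.44], [0, 2.69], [-3.02, 3.02]. Speed limits (rad/s): [2.22, 2.22, 2.79, 3.14, 3.14, 3.14].

INTERFACE

Orientations are given as a 3x3 rotation matrix whose columns are the frame's x, y, z axes.
In Python, from station import ctrl gives the robot as it stands. Calls block until the motion is done:
- ctrl.goto(position, orientation): joint-space move of the TCP to a pose.
- ctrl.movel(position, rotation=None, speed=0.15, f_stop=None): straight line of the TCP; rotation=None keeps the orientation; speed is the mean speed in m/s. With f_stop (N) it stops when the force on the tool has changed by that much, and returns True; else False.
- ctrl.move_j(angles): joint-space move.
- ctrl.open_gripper() and ctrl.close(strength=None): open the fingers fully, or close them until they stop; strength is the grip in N (None keeps the last).
- ctrl.hold(seconds).
- ctrl.solve_ik(position, orientation): joint angles nearest the present ones, or None.
- ctrl.read_camera(name): name is "side" or "top"; returns the picture (480x640x3 uint8, red, green, blue); there is no depth.
- ctrl.camera_model(name): a dict with "fx", "fy", "cx", "cy" (pixels), "R" (3x3) and "t" (3): a world point X has camera coordinates R X + t. Camera axes: x right, y down, z forward; pixel columns grow to the right and rows downward; lengths in m; the calibration is good to about 2 mm. A picture is of the moment at which its call begins. camera_model takes no time and is no camera call.
A pose or a line that the arm cannot do raises ctrl.Unreachable and nothing moves.
- ctrl.finish_job(): hands the job in; it is judged then, once.
Readings, each from a call of its own:
- ctrl.current_clock(): time.
- ctrl.current_qpos(): joint angles.
- ctrl.current_joint_velocities(): joint speeds.
- ctrl.current_effort(): joint torques, N m.
- ctrl.current_eef_pos(): TCP position.
- ctrl.current_ee_rot(): TCP orientation.
- ctrl.current_contact_force(): force on the tool from outside, world axes, zero at the start.
- ctrl.current_moment(): the same for the moment, N m.
- ctrl.current_gripper_width(): opening from 0.0 (shut) to 1.0 (fully open).
- ctrl.current_finger_force(): force on a finger pad.
Only numpy, scipy, OpenCV 4.12 (cv2) and the standard library are available. Lean on these libraries where they do the work, as an engineer would, in place of code of your own. Each camera call takes 0.05 s, during which the arm holds its last target. There are 200 camera calls.

## Working session

There is one attempt and no reset: what is moved stays moved. The work goes in short steps, each a Python script; the robot and the scene stay as the last script left them, time stands still between calls to the robot, and variables do not carry over. Pictures are saved under pics/ and viewed, at most 10 in all, crops included, and the job is handed in when it is done.

```bash
mkdir -p pics; ls; python3 - <<'E'
from station import ctrl
import cv2
for n in ("top","side"):
    im=ctrl.read_camera(n); cv2.imwrite(f"pics/{n}0.png",im[:,:,::-1])
    m=ctrl.camera_model(n); print(n,{k:(v.round(3).tolist() if hasattr(v,'round') and hasattr(v,'tolist') else v) for k,v in m.items()})
E
```

```text
pics
top {'fx': 573.0305619288915, 'fy': 573.0305619288915, 'cx': 323.5695218421424, 'cy': 244.4099458194891, 'R': [[-0.004, -1.0, -0.026], [-0.987, 0.008, -0.158], [0.159, 0.025, -0.987]], 't': [0.045, 0.602, 1.295]}
side {'fx': 436.9482015211982, 'fy': 436.9482015211982, 'cx': 312.60742626911957, 'cy': 238.1507552456255, 'R': [[-0.983, -0.181, -0.019], [-0.106, 0.652, -0.75], [0.149, -0.736, -0.661]], 't': [0.603, 0.146, 0.927]}
```

View pics/top0.png

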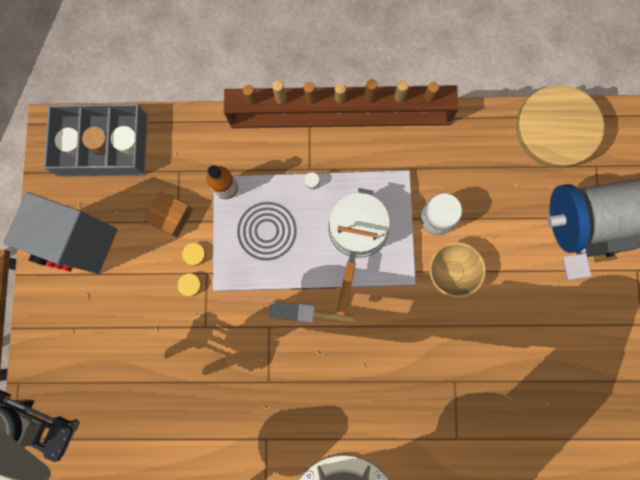

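View pics/side0.png

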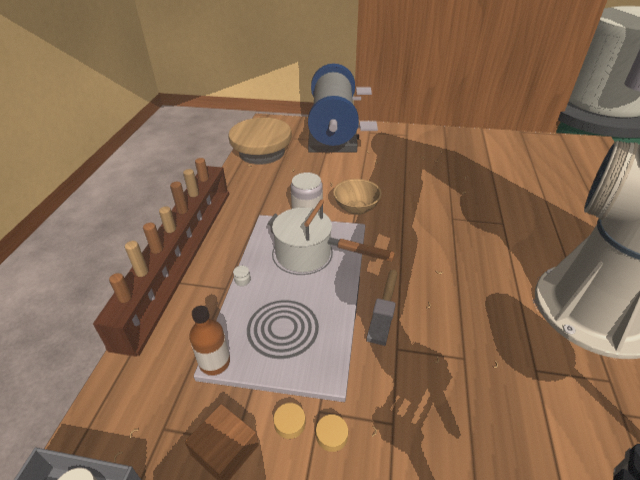

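The top view shows the heating rings at about (267,231), on the left of the plate, and the pot at (360,223). The handle runs from (352,262) to (343,313), the bar from (338,231) to (378,236), and the tin is at (312,181). The side view confirms this layout.

```bash
cat > h.py <<'E'
from station import ctrl
import cv2, numpy as np
def ray(uv,z,n="top"):
    m=ctrl.camera_model(n); R,t=np.array(m["R"]),np.array(m["t"])
    d=R.T@np.array([(uv[0]-m["cx"])/m["fx"],(uv[1]-m["cy"])/m["fy"],1]); c=-R.T@t
    return c+d*(z-c[2])/d[2]
def blob(mask,box):
    x0,y0,x1,y1=box; k=np.zeros_like(mask); k[y0:y1,x0:x1]=mask[y0:y1,x0:x1]
    c=max(cv2.findContours(k,cv2.RETR_EXTERNAL,cv2.CHAIN_APPROX_NONE)[0],key=cv2.contourArea)
    return c
def ends(c):
    p=c[:,0].astype(float); mu=p.mean(0); v=np.linalg.svd(p-mu,full_matrices=False)[2][0]
    s=(p-mu)@v; mid=np.array(cv2.minAreaRect(c)[0]); 
    return mid+v*(s.min()-(mid-mu)@v), mid+v*(s.max()-(mid-mu)@v)
def tool(yaw_y):  # pointing down, closing axis at heading yaw_y
    y=np.array([np.cos(yaw_y),np.sin(yaw_y),0]); z=np.array([0,0,-1.]); return np.column_stack([np.cross(y,z),y,z])
E
python3 - <<'E'
from h import *
im=ctrl.read_camera("top"); hsv=cv2.cvtColor(im,cv2.COLOR_RGB2HSV)
br=cv2.inRange(hsv,(3,110,50),(20,255,255)); g=cv2.cvtColor(im,cv2.COLOR_RGB2GRAY)
c=blob(br,(330,215,390,248)); b=[ray(e,.159) for e in ends(c)]; print("bar",ends(c),b,np.mean(b,0))
d=b[1]-b[0]; print("bar heading",np.degrees(np.arctan2(d[1],d[0])),"len",np.linalg.norm(d))
c=blob(br,(330,258,362,288)); e=ends(c); b=[ray(x,.095) for x in e]; print("handle",e,b)
d=b[1]-b[0]; print(np.degrees(np.arctan2(d[1],d[0])))
dk=cv2.inRange(g,0,125); c=blob(dk,(232,197,303,265)); (u,v),_,_=el=cv2.fitEllipse(c); print("rings",el,ray((u,v),.025))
lg=cv2.inRange(hsv,(0,0,120),(179,50,255)); 
for nm,uv,z in(("lid",(360,223),.111),("hinge",(366,191),.106),("tin",(312,181),.057),("bottle_base",(226,190),.03),("bottle_top",(214,173),.175),("handle_tip",(343,315),.095),("brush",(300,312),.02)): print(nm,ray(uv,z).round(3))
p=[ray(x,.025)[:2].round(3) for x in((214,178),(410,171),(415,284),(213,290))]; print("plate",p)
cc=cv2.HoughCircles(g[180:265,320:400],cv2.HOUGH_GRADIENT,1,50,param1=100,param2=12,minRadius=26,maxRadius=34); print(cc)
E
```

```text
bar (array([337.85774292, 227.72049158]), array([376.14224777, 235.27955557])) [array([0.62076415, 0.00741252, 0.159     ]), array([ 0.60353428, -0.07471217,  0.159     ])] [ 0.61214922 -0.03364982  0.159     ]
bar heading -101.84887372619512 len 0.0839126462036206
handle (array([351.16391675, 260.825342  ]), array([345.54147643, 287.73981533])) [array([ 0.55695115, -0.02193781,  0.095     ]), array([ 0.49646245, -0.00871859,  0.095     ])]
167.67238118958866
rings ((266.47088623046875, 230.71157836914062), (56.33034896850586, 57.74347686767578), 63.20451354980469) [0.64043847 0.1788052  0.025     ]
lid [ 0.64  -0.042  0.111]
hinge [ 0.715 -0.057  0.106]
tin [0.754 0.068 0.057]
bottle_base [0.741 0.278 0.03 ]
bottle_top [0.741 0.276 0.175]
handle_tip [ 0.436 -0.003  0.095]
brush [0.446 0.098 0.02 ]
plate [array([0.772, 0.309]), array([ 0.785, -0.169]), array([ 0.51 , -0.173]), array([0.499, 0.304])]
[[[39.5 41.5 29. ]]]
```

```bash
python3 - <<'E'
from h import *
yaw=np.radians(-12.1); ux=np.array([np.cos(yaw),np.sin(yaw),0]); P=np.array([.6424,-.040,.025]); H=np.array([.6404,.1788,.025])
g=P-.155*ux; g[2]=.087
Rs=[tool(yaw+np.pi/2),tool(yaw-np.pi/2)]; q0=ctrl.current_qpos()
s=[ctrl.solve_ik(g+[0,0,.12],R) for R in Rs]; print(s)
R=min((np.abs(np.array(q)-q0).max(),i) for i,q in enumerate(s) if q is not None)[1]; R=Rs[R]
ctrl.goto(g+[0,0,.12],R); print("dn",ctrl.movel(g,speed=.12,f_stop=8))
ctrl.close(25); print(ctrl.current_gripper_width()*92,ctrl.current_finger_force(),ctrl.current_contact_force())
d=H-P; b=np.array([-.025,0,0])
for w in (g+.15*d+b, g+.8*d+b, g+d): ctrl.movel(w,speed=.07); print(ctrl.current_contact_force())
ctrl.hold(.3); print(ctrl.current_clock(),ctrl.current_eef_pos()-g-d)
im=ctrl.read_camera("top"); cv2.imwrite("pics/t1.png",im[:,:,::-1]); cv2.imwrite("pics/s1.png",ctrl.read_camera("side")[:,:,::-1])
cv2.imwrite("pics/m1.png",np.hstack([cv2.resize(cv2.imread("pics/t1.png")[130:330,170:430],(400,308)),cv2.resize(cv2.imread("pics/s1.png")[150:400,130:455],(400,308))]))
E
```

```text
[array([-1.83528193e-02,  1.74101055e-01,  1.94127437e+00, -4.44089210e-16,
        1.02621723e+00, -1.37796431e+00]), array([-1.83528193e-02,  1.74101055e-01,  1.94127437e+00, -4.44089210e-16,
        1.02621723e+00,  1.76362835e+00])]
dn False
19.823581689416272 25.00000834465027 [0.31847981 0.43117515 0.74147625]
[-5.28506952  0.65866069  5.72753133]
[ 0.85443064 -6.12099323  3.28687133]
[-1.76953167 -4.21957771  3.28780933]
8.75 [-0.00052644 -0.00088847 -0.00012485]
```

View pics/m1.png

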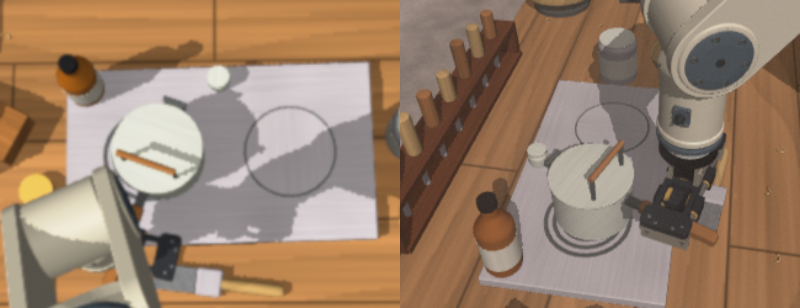

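The pot is on the rings, with the bar from about (246,229) to (284,244) in the full image, and it has turned slightly. The tin and bottle haven't moved. I'll measure the pot's position.

```bash
cat >> h.py <<'E'
def pot(box):
    im=ctrl.read_camera("top"); hsv=cv2.cvtColor(im,cv2.COLOR_RGB2HSV)
    c=blob(cv2.inRange(hsv,(3,110,50),(20,255,255)),box); e=ends(c); b=[ray(x,.159) for x in e]; d=b[1]-b[0]
    yaw=np.arctan2(d[1],d[0])
    if d[1]>0: yaw-=np.pi
    yaw+=np.pi/2; m=np.mean(b,0); ux=np.array([np.cos(yaw),np.sin(yaw),0])
    print("len",np.linalg.norm(d),"yaw",np.degrees(yaw),"bar",m,"axis",m+.031*ux)
    return m,yaw,m+.031*ux
E
python3 - <<'E'
from h import *
m,y,a=pot((238,220,294,250)); print((a-[.6404,.1788,0])[:2])
g=cv2.imread("pics/t1.png",0); cc=cv2.HoughCircles(g[190:265,232:312],cv2.HOUGH_GRADIENT,1,50,param1=100,param2=12,minRadius=26,maxRadius=34)
print(cc); print(ray(cc[0,0,:2]+[232,190],.111), ray((360,222),.111))
E
```

```text
len 0.0871063153350851 yaw -19.93519490316964 bar [0.60570697 0.16583375 0.159     ] axis [0.63484941 0.15526408 0.159     ]
[-0.00555059 -0.02353592]
[[[40.5 35.5 28.9]]]
[0.63624423 0.15442727 0.111     ] [ 0.64254591 -0.04236186  0.111     ]
```

```bash
python3 - <<'E'
from h import *
H=np.array([.6404,.1788]); ctrl.close(45); a=pot((238,220,294,250))[2]
for i in range(3):
    e=H-a[:2]; print(e)
    if np.hypot(*e)<.004: break
    ctrl.movel(ctrl.current_eef_pos()+np.append(e*1.05,0),speed=.05); ctrl.hold(.2)
    a=pot((228,216,294,252))[2]
print(H-a[:2],ctrl.current_clock())
E
```

```text
len 0.08769067090551382 yaw -18.524823089213164 bar [0.60679726 0.1687705  0.159     ] axis [0.63619103 0.15892132 0.159     ]
[0.00420897 0.01987868]
len 0.08511769288323821 yaw -17.686931905309507 bar [0.61247517 0.19164424 0.159     ] axis [0.64200982 0.18222595 0.159     ]
[-0.00160982 -0.00342595]
[-0.00160982 -0.00342595] 9.9667
```

```bash
python3 - <<'E'
from h import *
ctrl.open_gripper(); p=ctrl.current_eef_pos(); ctrl.movel(p+[0,0,.15],speed=.15)
q=ctrl.current_qpos()
m,y,a=pot((228,216,294,252)); print(a[:2]-[.6404,.1788])
im=ctrl.read_camera("top"); 
s=ctrl.read_camera("side"); cv2.imwrite("pics/m2.png",np.hstack([cv2.resize(im[130:330,170:430],(400,308)),cv2.resize(s[150:400,130:455],(400,308))])[:,:,::-1])
B=np.array([m[0],m[1],.156]); np.save("bar.npy",np.append(B,y))
for R in (tool(y),tool(y+np.pi)): print(q[5],ctrl.solve_ik(B+[0,0,.1],R))
print(ctrl.current_clock())
E
```

```text
len 0.08510999772828391 yaw -17.520253264510067 bar [0.61277072 0.19156463 0.159     ] axis [0.64233265 0.1822323  0.159     ]
[0.00193265 0.0034323 ]
-0.9239225060981423 [ 3.00658167e-01  3.60145110e-01  1.57150393e+00 -4.44089210e-16
  1.20994361e+00  6.06444272e-01]
-0.9239225060981423 [ 3.00658167e-01  3.60145110e-01  1.57150393e+00 -4.44089210e-16
  1.20994361e+00 -2.53514838e+00]
12.3917
```

View pics/m2.png

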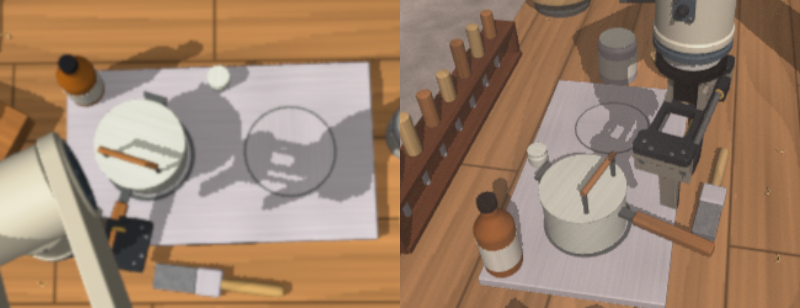

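The pot stands on the rings, about 4 mm off centre, with its lid shut and the handle free. Next I'll grip the bar and swing the lid open.

```bash
python3 - <<'E'
from h import *
b=np.load("bar.npy"); B,y=b[:3],b[3]; ux=np.array([np.cos(y),np.sin(y),0]); R=tool(y)
ctrl.goto(B+[0,0,.1],R); print("dn",ctrl.movel(B,speed=.1,f_stop=5))
ctrl.close(5); print("mm",ctrl.current_gripper_width()*92,ctrl.current_finger_force(),ctrl.current_contact_force())
hinge=B+.105*ux-[0,0,.05]; r=np.hypot(.105,.05); a0=np.arctan2(.05,.105)
for t in np.radians(np.arange(5,46,5)):
    ctrl.movel(hinge-r*np.cos(a0+t)*ux+[0,0,r*np.sin(a0+t)],speed=.05)
    f=ctrl.current_contact_force(); print(round(np.degrees(t)),f.round(2),round(ctrl.current_finger_force(),1))
    if np.linalg.norm(f)>15: break
ctrl.hold(.3); print(ctrl.current_clock(),ctrl.current_gripper_width()*92)
im=ctrl.read_camera("top"); s=ctrl.read_camera("side"); cv2.imwrite("pics/m3.png",np.hstack([cv2.resize(im[130:330,170:430],(400,308)),cv2.resize(s[150:400,130:455],(400,308))])[:,:,::-1])
cv2.imwrite("pics/s3.png",s[:,:,::-1]);cv2.imwrite("pics/t3.png",im[:,:,::-1])
E
```

```text
dn False
mm 9.50574814674459 5.000149458646774 [ 1.87843093 -0.99620567 -1.09371149]
5 [-0.31 -0.56 -0.86] 5.0
10 [-3.82  0.33  1.1 ] 5.0
15 [-4.93  1.42  2.9 ] 5.0
20 [-4.24  1.92  3.7 ] 5.0
25 [-4.45  1.42  3.27] 5.0
30 [-3.83  0.78  5.98] 5.0
35 [-4.85  1.61  7.27] 5.0
40 [-3.9   1.63  7.56] 5.0
45 [-2.82  1.79  6.28] 5.0
19.5667 9.53318350673216
```

View pics/m3.png

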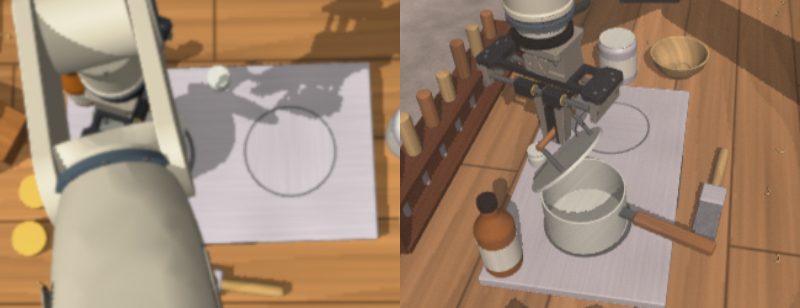

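The lid is up and held between the fingers, at roughly 45 degrees. I'll check for pot shift and measure the angle from the side view.

```bash
python3 - <<'E'
from h import *
b=np.load("bar.npy"); y=b[3]; ux=np.array([np.cos(y),np.sin(y),0])
for n in ("m2","m3"):
    im=cv2.imread(f"pics/{n}.png"); hsv=cv2.cvtColor(im,cv2.COLOR_BGR2HSV)
    c=blob(cv2.inRange(hsv,(3,110,40),(12,255,255)),(622,200,725,260)); M=cv2.moments(c); print(n,M["m10"]/M["m00"],M["m01"]/M["m00"],M["m00"],ends(c))
s=cv2.imread("pics/s3.png"); cv2.imwrite("pics/z3.png",cv2.resize(s[225:365,215:345],None,fx=4.2,fy=4.2,interpolation=cv2.INTER_CUBIC))
E
```

```text
m2 674.2247416319605 233.47801943544656 1080.5 (array([634.08302111, 215.50545099]), array([712.60877075, 249.59780344]))
m3 674.6042830540038 232.86297330850402 1074.0 (array([634.87863801, 214.66001653]), array([713.80698897, 248.82553839]))
```

View pics/z3.png

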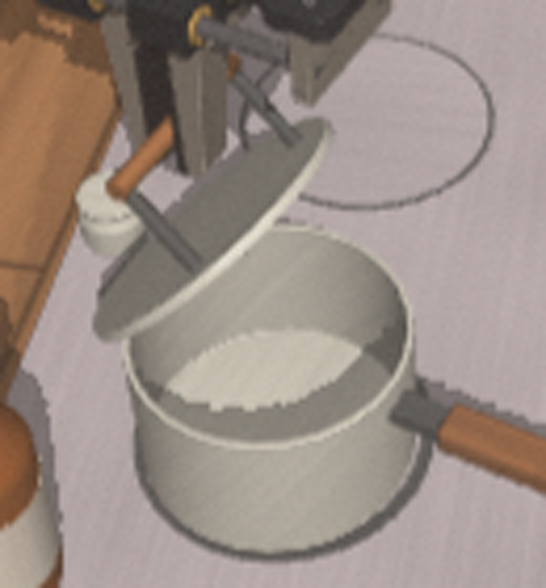

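The zoom shows the ends of the tilted lid disc at (95,330) and (328,125), so its centre is at full-image (265,279). The bar ends are at (117,190) and (235,68). The pot has moved less than 1 mm.

```bash
python3 - <<'E'
from h import *
b=np.load("bar.npy"); B,y=b[:3],b[3]; ux=np.array([np.cos(y),np.sin(y),0]); n=np.array([-np.sin(y),np.cos(y),0]); h=B+.105*ux-[0,0,.05]
m=ctrl.camera_model("side"); R,t=np.array(m["R"]),np.array(m["t"]); C=-R.T@t
for nm,p,off,k in(("disc",((95+328)/2,(330+125)/2),3.9*.5,0),("bar mid",(176,129),25.5,0),("bar near",(117,190),25.5,.040),("bar far",(235,68),25.5,-.04)):
    uv=np.array(p)/4.2+[215,225]; d=R.T@np.array([(uv[0]-m["cx"])/m["fx"],(uv[1]-m["cy"])/m["fy"],1])
    X=C+d*((h+k*n-C)@n)/(d@n); v=X-h; print(nm,np.degrees(np.arctan2(v[2],-v@ux))-off,np.hypot(v[2],v@ux))
print(ctrl.current_eef_pos()-h, ctrl.current_contact_force(),ctrl.current_finger_force())
E
```

```text
disc 41.7898626387032 0.06821176329081598
bar mid 44.13080006435945 0.10789255508575692
bar near 45.04204631537927 0.10643070293293153
bar far 42.77852867810263 0.11307854099973673
[-0.03684356  0.01194162  0.10979725] [-1.91556703  1.81524386  4.91066741] 5.002435706555843
```

```bash
python3 - <<'E'
from station import ctrl
ctrl.hold(.3); print(ctrl.finish_job())
E
```

```text
the job is handed in; nothing more can be done
None
```

I handed the job in with the pot flat on the heating place, about 4 mm off centre, and the gripper holding the lid at about 44° with 5 N; in the images I saw no bystander move.

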